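# Latch the aluminium box into its bay on the changing table

## Robot

A 7-joint arm with a two-finger parallel gripper is mounted at the origin on the work surface. World frame = base frame: x ahead of the robot, y to its left, z up, the work surface at z = 0. Lengths are in m, angles in rad, forces in N, time in s.
With the tool pointing down it reaches from about 0.4 to 0.85 m from the base axis. Payload 4.5 kg.
Tool frame: the origin (TCP) lies at the very end of the fingers, on their centre line; the grasp point (between the pads) lies 19 mm behind it; z points along the fingers, y is the line along which they close (so a half turn about z gives the same grasp; the last joint's range is limited). The gripper opens to 88 mm and grips with 3 to 60 N. Pads are 18 mm wide; open, the fingers measure 123 mm over their backs; the gripper's body (75 mm by 187 mm) begins 45 mm behind the grasp point.
Start: joints at [-1.236, 0.689, -0.195, 1.565, 0.157, 0.902, -0.215], TCP at [0.185, 0.597, 0.239] pointing down, gripper open.
Joint ranges: [-3.01, 3.01], [-0.46, 2.08], [-1.47, 1.51], [0.13, 2.56], [-1, 4.14], [0.04, 2.09], [-2.66, 2.66]. Speed limits (rad/s): [2.57, 2.57, 3.14, 3.14, 3.14, 3.14, 3.14].

## Interface

Orientations are given as a unit quaternion [x, y, z, w].
In Python, from plant import r gives the robot as it stands. The module is installed in compiled form; this text tells all that it offers.
- The arm moves only by the tool step_arm, never from a script. Its argument "increments" is a list of rows, each a list of 2 entries, a list of its own where there are three numbers: the shift along the world's x, y, z in cm, then the turn, a rotation vector about the world's x, y, z in degrees. A call has exactly 10 rows; each row shifts and turns the commanded pose from where the row before left it; what a row does not reach is not made up. A row lasts 1/10 s, in which the tool goes at most 50 mm and 8.59 degrees, less where a joint would pass 70% of its speed; a pose out of reach is approached as far as the arm can. A call is refused whole if a number of a shift passes 5 or a number of a turn 8.59, either way. A call with a gripper value outside its range is refused whole. "fingers" is the opening, from 0 (shut) to 1 (fully open), set as the call begins (left out, the last holds). The fingers move at their own pace and stop on an object; "grip_force" is the grip in N (left out, the last holds). Time passes only in rows, so rows that do not move let the fingers close, or fill a call up. It gives the time, the measured TCP pose, the force, the opening and the grip force at its end, in the units of the state.
- r.get_state(): the state, without advancing time (a new reading comes with each control period).
- r.snapshot(name): name is "side" or "top"; returns (picture, depth): 384x512x3 uint8, red, green, blue; 384x512 float32, m along the optical axis (not along the pixel's ray), 0 where there is no reading.
- r.calibration(name): a dict with "fov_y" (degrees; the focal length in pixels is half the picture's height over the tangent of half this angle, whatever the lens; pixels are square), "cx", "cy" (the principal point, pixels), "k1" (the pictures are not rectified: a ray, as slopes to the right and down, at radius r is drawn at 1 + k1 r^2 times it, then the intrinsics apply), "R" (3x3) and "t" (3): a world point X has camera coordinates R X + t. Camera axes: x right, y down, z forward; pixel columns grow to the right and rows downward; lengths in m; the calibration is good to about 2 mm. A picture is of the moment at which its call begins. calibration takes no time and is no camera call.
- r.finish_job(): hands the job in; it is judged then, once.
The state is a dict: "clock": time; "q": joint angles; "qd": joint speeds; "joint_torque": joint torques, N m; "tool_pos": TCP position; "eef_rot": TCP orientation; "contact_force": force on the tool from outside, world axes, zero at the start; "moment": the same for the moment, N m; "opening": opening from 0.0 (shut) to 1.0 (fully open); "finger_force": force on a finger pad.
Only numpy, scipy, OpenCV 4.12 (cv2) and the standard library are available. Lean on these libraries where they do the work, as an engineer would, in place of code of your own. Each camera call takes 0.05 s, during which the arm holds its last target. There are 200 camera calls.

## Task

Put the aluminium box away in its wooden bay: slide it in along the table from the open mouth so that its own front edge lifts the steel catch, press it gently against the sprung cork pad until the catch drops behind it, then let go. Do not bump or force the box against the bay, keep the gripper off the bay and the catch, and leave the ring, the brush and the toy car where they are.

Things in the scene. Friction and masses are not known exactly. Their poses are not given: they have to be found in the camera images.
- box: Closed aluminium box, loose, about 0.4 kg (25 % either way), 110 mm long (own x), 96 wide (own y), 42 high. Origin: centre of its underside. A dark seam and a small hinge on one long side mark its flap, which stays shut. Either end may go in first.
- box_grip (a point): Middle of the top of the beech grip bar on the box's lid, 66 mm above the underside. The bar is 50 mm long (box x), 14 wide (box y), 24 high, centred: grip it across y from above.
- bay: Fixed plywood bay on the table, no floor or roof: the box slides on the table. Origin on the table, on the centre line; x = the way in, z up. Two rails 34 mm high, 14 thick, inner faces 100 apart (y -50 and 50), from x = -75 to 140; before them the mouth flares to about 127 wide, beginning at x = -113. Over 16 N between box and bay (rails, catch, pad) is too hard.
- catch_usual (a point): Usual place of the catch's free end: x = 0, y = -41, z = 33 mm in the bay. Catch (0.06 kg): dark steel bar 10 mm wide at the y = -41 side only, hinged on a pin 60 mm above the table at x = -60 (its post, to 71 high, is outside the rail), sloping down inwards to the free end 26 to 33 above the table. It truly lies up to 10 mm further in or out along x, see pad_usual.
- pad_usual (a point): Usual place of the pad's face: x = 105, y = 0, z = 22 mm in the bay. Cork plate 76 mm wide, 8 to 36 high, on a spring along x: 0.9 N at first touch, then 0.9 N per mm, damped (2 N more at 10 mm/s), bottoming hard at 10 mm. Pad and catch share an end unit clamped at an unmeasured setting: both lie up to 10 mm further in or out than usual, by the same amount.
- catch (a joint): Angle of the catch, rad: 0 = hanging down on its stop; rises freely to 1.0. Lying on top of the box it reads about 0.28; once dropped behind the box, 0 again. For that the box must press the pad in 6 to 7 mm; on release the spring pushes it back 1 to 2 mm against the catch.
- ring: Pale teething ring lying flat, outer diameter 72, inner 44, 12 thick; origin at the centre of its underside. Bystander.
- brush: White plastic hairbrush lying bristles down, 167 mm long (x), 40 wide at the head, 22 high; origin on the table under its middle. Bystander.
- car: Beech toy car with turning wheels, 100 long (x) x 64 wide x 55 high; origin on the table under its middle. Bystander.
Things that resemble listed ones, but are neither listed nor needed, are in the scene too. What is meant by the box is not orange, and is the smaller of those in its own colour.

How it is judged:
By the outcome, as a careful person would: the job done as asked, in the order asked, and still so for the second after the job is handed in, with the robot touching nothing.
It also fails if it takes over 64 s, if anything falls off the work surface, if the arm or the gripper's body presses on something with over 40 N, if the wrist force passes 120 N, or if a joint passes its speed limit or range.

## Working session

There is one attempt and no reset: what is moved stays moved. The work goes in short steps, Python scripts to look and compute and a tool call to move; the robot and the scene stay as the last step left them, time stands still between calls to the robot, and variables do not carry over. Pictures are saved under pics/ and viewed, at most 10 in all, crops included, and the job is handed in when it is done.

Besides the shell and the picture viewer there is one more tool, called after "Call:" as name(argument=value, ...) on one line, values as JSON. step_arm: Moves the arm, as the interface text tells. Its arguments: {"type":"object","properties":{"increments":{"type":"array","items":{"type":"array"}},"fingers":{"type":"number"},"grip_force":{"type":"number"}},"required":["increments"]}

```bash
mkdir -p pics; cat > h.py <<'E'
import numpy as np, cv2
from plant import r
def K(n):
    c=r.calibration(n); f=192/np.tan(np.radians(c["fov_y"])/2); return c,f
def snap(n,tag):
    p,d=r.snapshot(n); cv2.imwrite(f"pics/{tag}.png",p[:,:,::-1]); np.save(f"pics/{tag}.npy",d); return p,d
def ray(n,u,v):
    c,f=K(n); x=(u-c["cx"])/f; y=(v-c["cy"])/f; a,b=x,y
    for _ in range(20):
        s=1+c["k1"]*(a*a+b*b); a,b=x/s,y/s
    return np.array([a,b,1.])
def atz(n,u,v,z):
    c,f=K(n); R=np.array(c["R"]);t=np.array(c["t"]); o=-R.T@t; d=R.T@ray(n,u,v); return o+d*(z-o[2])/d[2]
def proj(n,X):
    c,f=K(n); p=np.array(c["R"])@np.array(X)+np.array(c["t"]); a,b=p[0]/p[2],p[1]/p[2]; s=1+c["k1"]*(a*a+b*b)
    return np.array([c["cx"]+f*a*s,c["cy"]+f*b*s])
def cloud(n,d):
    c,f=K(n); v,u=np.mgrid[0:384,0:512]
    k=np.array([[f,0,c["cx"]],[0,f,c["cy"]],[0,0,1]])
    q=cv2.undistortPoints(np.stack([u.ravel(),v.ravel()],1).astype(np.float64)[:,None],k,np.array([c["k1"],0,0,0,0])).reshape(384,512,2)
    P=np.dstack([q*d[...,None],d]); return (P-np.array(c["t"]))@np.array(c["R"])
E
python3 - <<'E'
from h import *
snap("top","t0");snap("side","s0")
for n in("top","side"):print(r.calibration(n))
print(r.get_state())
E
```

```text
{'fov_y': 49.93994269146247, 'cx': 251.5024557260315, 'cy': 183.34980208673076, 'k1': -0.02051575690221322, 'R': array([[ 1.28860701e-02, -9.99914958e-01,  2.00667488e-03],
       [-9.84000723e-01, -1.30375706e-02, -1.77686800e-01],
       [ 1.77697852e-01,  3.15115027e-04, -9.84085044e-01]]), 't': array([-0.05037399,  0.56062146,  1.07077689])}
{'fov_y': 46.98371163020094, 'cx': 245.5278709037594, 'cy': 191.0700492972534, 'k1': -0.021653101037395723, 'R': array([[ 0.73473458, -0.67835409,  0.00090903],
       [-0.38462401, -0.41769461, -0.82316194],
       [ 0.55877497,  0.60445591, -0.56780594]]), 't': array([-0.44778815,  0.26600738,  0.8129294 ])}
{'clock': 0.1, 'q': array([-1.23619182,  0.68986236, -0.19452748,  1.56620473,  0.15733307,
        0.90253251, -0.21510351]), 'qd': array([ 0.00061728, -0.00341443,  0.0008402 , -0.00302251,  0.00207368,
       -0.00100046, -0.00040601]), 'joint_torque': array([-2.07632424e-03, -5.28498638e+01, -1.27155449e+00, -1.53835577e+01,
       -5.26264496e-02,  1.98917078e-03,  3.40978829e-05]), 'tool_pos': array([0.18506309, 0.59639142, 0.23802341]), 'eef_rot': array([ 1.49789003e-01,  9.88717657e-01, -8.04750291e-04, -4.81765046e-05]), 'contact_force': array([ 0.6715146 , -0.48549142,  0.57081546]), 'moment': array([ 0.01131648,  0.04186885, -0.03217829]), 'finger_force': 0.0, 'opening': 0.9987280875181948}
```

View pics/t0.png

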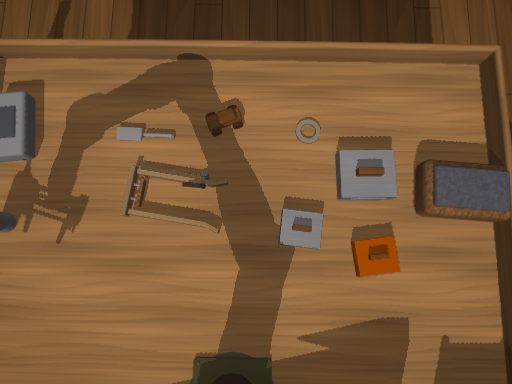

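View pics/s0.png

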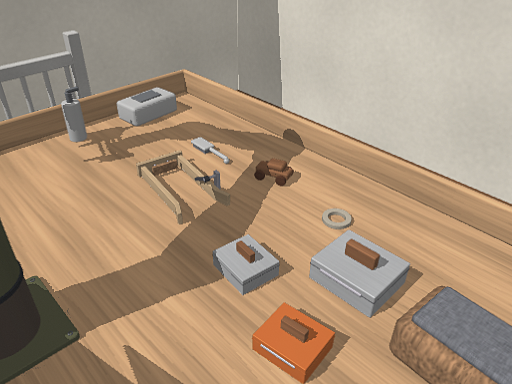

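The top view shows three boxes with grip bars: large grey (367,175), small grey (302,228) and orange (377,257). The task wants the smaller one that isn't orange, so it is the small grey one. The bay is at (130–220, 165–232) with its mouth facing right. I'll confirm both in an enlarged crop.

```bash
python3 - <<'E'
from h import *
p=cv2.imread("pics/t0.png")
cv2.imwrite("pics/c_bay.png",cv2.resize(p[155:240,115:235],None,fx=6.6,fy=6.6,interpolation=cv2.INTER_CUBIC))
cv2.imwrite("pics/c_box.png",cv2.resize(p[200:256,270:334],None,fx=10,fy=10,interpolation=cv2.INTER_CUBIC))
P=cloud("top",np.load("pics/t0.npy"))
s=P[200:256,270:334].reshape(-1,3); z=s[:,2]
print("table z",np.median(z[z<.02]))
for lo,hi in((.034,.05),(.058,.075)):
    m=s[(z>lo)&(z<hi)]; print(len(m),np.median(m[:,2]),m.min(0),m.max(0),cv2.minAreaRect((m[:,:2]*1000).astype(np.float32)))
s=P[155:240,115:235].reshape(-1,3); m=s[(s[:,2]>.02)]; print(len(m),np.median(m[:,2]),m.min(0),m.max(0))
E
```

```text
table z 0.0005956837575045224
1365 0.04248605634096089 [ 0.38968405 -0.23532915  0.0340124 ] [ 0.49442084 -0.11849405  0.04936946] ((443.0070495605469, -177.37738037109375), (110.52007293701172, 98.25596618652344), 83.57684326171875)
105 0.06638048811819053 [ 0.43308819 -0.20128171  0.05996461] [ 0.45142925 -0.15357892  0.07309754] ((441.8940124511719, -177.58993530273438), (48.79331588745117, 13.863728523254395), 82.63741302490234)
1720 0.03548931985856577 [ 0.36202629 -0.04339798  0.02013662] [0.61029331 0.31306937 1.15345164]
```

View pics/c_bay.png

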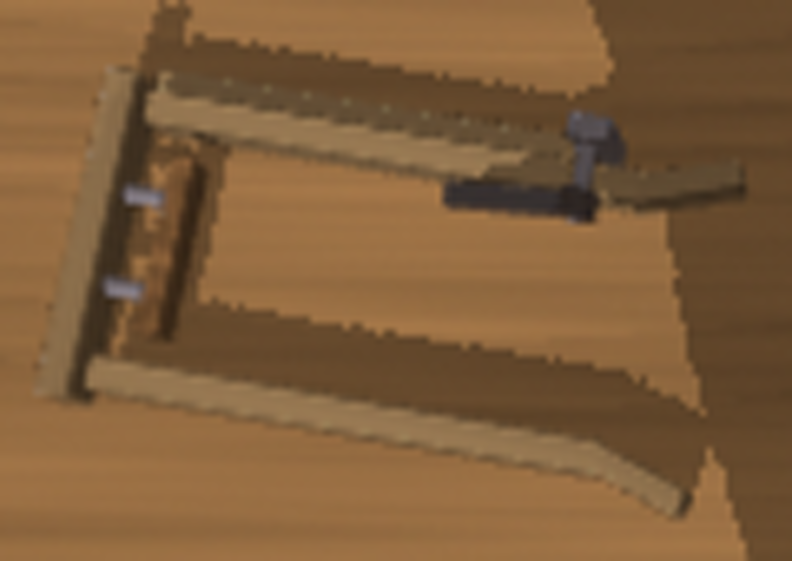

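View pics/c_box.png

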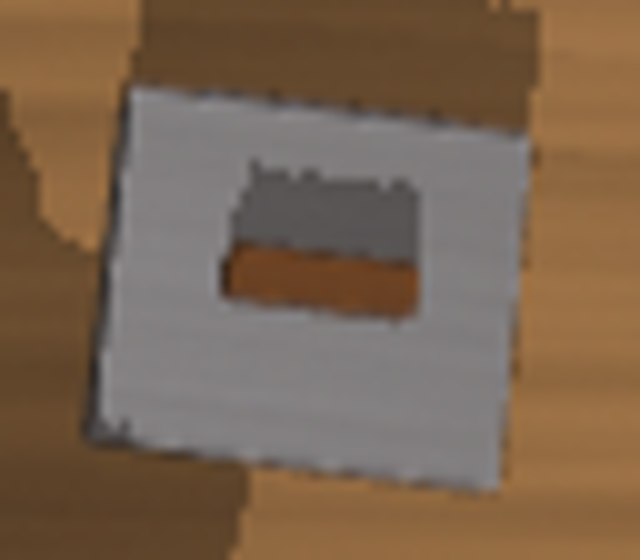

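The crop confirms it: a small aluminium lid with a beech bar, corners near (283,209), (323,213), (320,249) and (279,244). In the bay, the catch is on the upper (+x) rail and the pad is at the left. Next I'll fit the geometry.

```bash
cat > fit.py <<'E'
from h import *
from scipy.optimize import least_squares
def bayfit(Ps):
    # crop px regions; rail-top points
    s=np.concatenate([P[150:240,115:235].reshape(-1,3) for P in Ps]); m=s[(s[:,2]>.0325)&(s[:,2]<.0362)]
    return m
E
python3 - <<'E'
from fit import *
ds=[r.snapshot("top")[1] for _ in range(4)]
D=np.median(ds,0); np.save("pics/tm.npy",D); P=cloud("top",D); m=bayfit([P])
a0=atz("top",115+150/6.6,155+122/6.6,.034);b0=atz("top",115+440/6.6,155+178/6.6,.034)
a1=atz("top",115+90/6.6,155+358/6.6,.034);b1=atz("top",115+590/6.6,155+442/6.6,.034)
print("px inner edges",a0,b0,a1,b1)
for a,b in((a0,b0),(a1,b1)): d=(a-b)[:2]; print(np.degrees(np.arctan2(d[1],d[0])))
d=(a1-b1)[:2]; e=d/np.linalg.norm(d); n=np.array([-e[1],e[0]]) # bay y
x=m[:,:2]@e; y=m[:,:2]@n
print("e",e,"n",n,len(m))
for lo in np.arange(x.min(),x.max(),.012):
    k=(x>=lo)&(x<lo+.012); ys=np.sort(y[k]); 
    if len(ys)<3: continue
    c=np.median(y); up=ys[ys<-.48]; 
    g=np.diff(ys); i=g.argmax(); print(f"{lo:.3f} {len(ys)} lo[{ys[0]:.4f} {ys[i]:.4f}] hi[{ys[i+1]:.4f} {ys[-1]:.4f}]")
E
```

```text
px inner edges [0.58778992 0.27287998 0.034     ] [0.56548491 0.14983345 0.034     ] [0.48785588 0.29162295 0.034     ] [0.4559862 0.0834144 0.034    ]
79.72539885178938
81.29750101580419
e [0.15130393 0.98848729] n [-0.98848729  0.15130393] 844
0.110 37 lo[-0.5646 -0.5524] hi[-0.4295 -0.4166]
0.122 37 lo[-0.5603 -0.5474] hi[-0.4329 -0.4202]
0.134 35 lo[-0.5554 -0.5427] hi[-0.4364 -0.4236]
0.146 41 lo[-0.5530 -0.5403] hi[-0.4373 -0.4263]
0.158 37 lo[-0.5538 -0.5416] hi[-0.4397 -0.4268]
0.170 25 lo[-0.5522 -0.5435] hi[-0.4396 -0.4264]
0.182 40 lo[-0.5531 -0.5405] hi[-0.4401 -0.4263]
0.194 40 lo[-0.5539 -0.5411] hi[-0.4400 -0.4267]
0.206 40 lo[-0.5537 -0.5403] hi[-0.4395 -0.4271]
0.218 42 lo[-0.5535 -0.5261] hi[-0.4396 -0.4266]
0.230 39 lo[-0.5533 -0.5280] hi[-0.4400 -0.4266]
0.242 35 lo[-0.5539 -0.5418] hi[-0.4387 -0.4271]
0.254 33 lo[-0.5536 -0.5408] hi[-0.4389 -0.4274]
0.266 42 lo[-0.5535 -0.5405] hi[-0.4398 -0.4266]
0.278 35 lo[-0.5541 -0.5411] hi[-0.4399 -0.4266]
0.290 41 lo[-0.5541 -0.5402] hi[-0.4395 -0.4270]
0.302 34 lo[-0.5529 -0.5405] hi[-0.4391 -0.4265]
0.314 38 lo[-0.5543 -0.5411] hi[-0.4398 -0.4269]
0.326 40 lo[-0.5539 -0.4621] hi[-0.4389 -0.4273]
0.338 73 lo[-0.5541 -0.5413] hi[-0.5276 -0.4268]
0.350 33 lo[-0.5531 -0.5409] hi[-0.4403 -0.4282]
0.362 27 lo[-0.5571 -0.5224] hi[-0.4966 -0.4210]
```

Call:
step_arm(increments=[[[3.2, -3.7, 0], [0, 0, -7]], [[3.2, -3.7, 0], [0, 0, -7]], [[3.2, -3.7, 0], [0, 0, -7]], [[3.2, -3.7, 0], [0, 0, -7]], [[3.2, -3.7, 0], [0, 0, -7]], [[3.2, -3.7, 0], [0, 0, -7]], [[3.2, -3.7, 0], [0, 0, -7]], [[3.2, -3.7, 0], [0, 0, -7]], [[0, -4.3, 0], [0, 0, -7]], [[0, -4.3, 0], [0, 0, -7]]], fingers=0.5, grip_force=25)

```text
clock: 1.3
tool_pos: [0.4421, 0.2131, 0.2387]
eef_rot: [0.692, 0.722, 0.0, 0.0]
contact_force: [0.4, 0.1, 0.7]
opening: 0.501
finger_force: 0.0
```

Call:
step_arm(increments=[[[0, -4, 0], [0, 0, -1]], [[0, -4, 0], [0, 0, -1]], [[0, -4, 0], [0, 0, -1]], [[0, -4, 0], [0, 0, -1]], [[0, -4, 0], [0, 0, -1]], [[0, -4, 0], [0, 0, -1]], [[0, -4, -1], [0, 0, -1]], [[0, -4, -2], [0, 0, -1]], [[0, -4, -2], [0, 0, -1]], [[0, -3, -2], [0, 0, 0]]])

```text
clock: 2.3
tool_pos: [0.4412, -0.1778, 0.1682]
eef_rot: [0.745, 0.667, 0.0, 0.001]
contact_force: [1.0, 1.1, 0.5]
opening: 0.499
finger_force: 0.0
```

```bash
python3 - <<'E'
from h import *
D=np.load("pics/tm.npy");P=cloud("top",D)
a=np.radians(81.3);e=np.array([np.cos(a),np.sin(a)]);n=np.array([-e[1],e[0]])
s=P[150:240,115:235].reshape(-1,3); B=np.c_[(s[:,:2]@e-.223)*1000,(s[:,:2]@n+.490)*1000,s[:,2]*1000]
k=(abs(B[:,1])<34)&(B[:,0]>85)&(B[:,0]<135)&(B[:,2]>5); q=B[k]; print("pad"); print(np.round(q[np.argsort(q[:,0])][::4][:30],1))
k=(B[:,1]>-47)&(B[:,1]<-35)&(B[:,0]>-70)&(B[:,0]<40)&(B[:,2]>20); q=B[k]; print("catch"); print(np.round(q[np.argsort(q[:,0])][::5],1))
k=(abs(B[:,2]-34)<2.5)&(abs(abs(B[:,1])-60)<12); print("flare tip",np.sort(B[k][:,0])[:8])
k=(abs(B[:,2]-34)<2.5)&(abs(abs(B[:,1])-57)<7); print("rail end",np.sort(B[k][:,0])[-8:])
s=P[200:256,270:334].reshape(-1,3); z=s[:,2]; m=s[(z>.0395)&(z<.045),:2]
for t in np.arange(80,86,.5):
    b=np.radians(t);x=m@[np.cos(b),np.sin(b)];y=m@[-np.sin(b),np.cos(b)]
    f=lambda v:(np.percentile(v,.7),np.percentile(v,99.3)); X=f(x);Y=f(y)
    print(t,(X[1]-X[0])*(Y[1]-Y[0])*1e6,np.diff(X),np.diff(Y),np.array([np.cos(b),np.sin(b)])*np.mean(X)+np.array([-np.sin(b),np.cos(b)])*np.mean(Y))
E
```

```text
pad
[[114.2 -23.7  15.5]
 [114.5  29.2  25.5]
 [114.5  -5.5  21.2]
 [114.6 -11.4  36.6]
 [114.7 -14.7  17.1]
 [114.8   6.1  21.8]
 [114.8 -12.3  14.7]
 [114.9   4.9  32.7]
 [115.  -21.6  10.8]
 [115.   -9.8  11.9]
 [115.    8.5  18.7]
 [115.1  11.3  37.2]
 [115.2  13.8  35.1]
 [115.3 -20.8  30.9]
 [115.3   9.8  27.2]
 [115.4  30.2  10.6]
 [115.5  10.9  15.2]
 [115.7 -30.9  37.5]
 [116.  -14.5  33.6]
 [116.1 -19.5  37.4]
 [116.6 -33.8  36.3]
 [116.9 -22.4  36.6]
 [117.3 -25.   37.5]
 [118.2 -13.8  35.5]
 [118.3 -27.9  35.8]
 [119.1 -19.2  36.5]
 [119.4 -33.4  36.1]
 [119.6  26.4  39.6]
 [120.2  28.7  35.8]
 [120.6 -15.7  38.7]]
catch
[[-58.6 -41.8  59.9]
 [-57.  -40.2  67.4]
 [-54.4 -39.8  67.5]
 [-51.3 -42.   67.8]
 [-48.6 -41.6  67.6]
 [-46.  -41.1  67.5]
 [-42.3 -41.8  60.6]
 [-38.9 -44.2  59.5]
 [-34.3 -38.2  57.6]
 [-30.7 -36.4  48.7]
 [-28.  -40.5  54.3]
 [-24.5 -40.8  49.7]
 [-21.4 -42.9  50.5]
 [-17.7 -45.6  47.4]
 [-13.6 -36.9  45.6]
 [-10.  -39.4  43.8]
 [ -6.1 -42.2  40.3]
 [ -3.  -44.4  40.8]
 [  1.8 -38.4  38.4]
 [  5.1 -38.4  35.4]
 [  9.3 -43.7  33.6]]
flare tip [-112.7
[... 425 characters left out ...]
44204619 -0.17740875]
81.5 10379.259060955328 [0.10873949] [0.09545069] [ 0.44205157 -0.17736605]
82.0 10326.779762896886 [0.1085244] [0.0951563] [ 0.44205894 -0.17735829]
82.5 10283.902478654121 [0.10840707] [0.09486376] [ 0.44200132 -0.17726059]
83.0 10259.812843623933 [0.10834593] [0.09469495] [ 0.44194024 -0.17725531]
83.5 10270.366075536158 [0.10853337] [0.09462865] [ 0.44184879 -0.17735699]
84.0 10261.93567730102 [0.10850173] [0.09457855] [ 0.44185783 -0.17730998]
84.5 10304.365307582084 [0.10875501] [0.09474842] [ 0.44185186 -0.17729127]
85.0 10336.450752816541 [0.10874808] [0.0950495] [ 0.4418052  -0.17722346]
85.5 10407.17039000015 [0.10891124] [0.09555644] [ 0.44184589 -0.17726612]
```

Call:
step_arm(increments=[[[0.1, 0, -2], [0, 0, 0]], [[0, 0, -2], [0, 0, 0]], [[0, 0, -2], [0, 0, 0]], [[0, 0, -2], [0, 0, 0]], [[0, 0, -1.5], [0, 0, 0]], [[0, 0, -1], [0, 0, 0]], [[0, 0, -0.7], [0, 0, 0]], [[0, 0, -0.5], [0, 0, 0]], [[0, 0, -0.4], [0, 0, 0]], [[0, 0, 0], [0, 0, 0]]])

```text
clock: 3.3
tool_pos: [0.4422, -0.175, 0.0477]
eef_rot: [0.744, 0.668, 0.0, 0.0]
contact_force: [-0.1, -0.2, -0.3]
opening: 0.504
finger_force: 0.0
```

Call:
step_arm(increments=[[[0, 0, 0], [0, 0, 0]], [[0, 0, 0], [0, 0, 0]], [[0, 0, 0], [0, 0, 0]], [[0, 0, 0], [0, 0, 0]], [[0, 0, 0], [0, 0, 0]], [[0, 0, 0], [0, 0, 0]], [[0, 0, 0], [0, 0, 0]], [[0, 0, 0], [0, 0, 0]], [[0, 0, 0], [0, 0, 0]], [[0, 0, 0], [0, 0, 0]]], fingers=0, grip_force=25)

```text
clock: 4.3
tool_pos: [0.4429, -0.1752, 0.048]
eef_rot: [0.744, 0.668, 0.0, 0.001]
contact_force: [2.3, 0.1, 4.7]
opening: 0.159
finger_force: 25.0
```

Call:
step_arm(increments=[[[0.2, 0.4, 0], [0, 0, -0.2]], [[0.4, 0.9, 0], [0, 0, -0.3]], [[0.5, 1.1, 0], [0, 0, -0.3]], [[0.5, 1.2, 0], [0, 0, -0.3]], [[0.5, 1.2, 0], [0, 0, -0.3]], [[0.5, 1.2, 0], [0, 0, -0.3]], [[0.5, 1.2, 0], [0, 0, -0.3]], [[0.5, 1.1, 0], [0, 0, -0.3]], [[0.35, 0.8, 0], [0, 0, -0.2]], [[0.1, 0.4, 0], [0, 0, 0]]])

```text
clock: 5.3
tool_pos: [0.4807, -0.0825, 0.048]
eef_rot: [0.76, 0.65, -0.002, 0.0]
contact_force: [-2.0, -7.2, 7.0]
opening: 0.158
finger_force: 25.0
```

```bash
cat > st.py <<'E'
from h import *
a=np.radians(81.3);e=np.array([np.cos(a),np.sin(a)]);n=np.array([-e[1],e[0]])
def bay(s): s=np.atleast_2d(s); return np.c_[(s[:,:2]@e-.223)*1000,(s[:,:2]@n+.490)*1000,s[:,2]*1000]
def st():
    s=r.get_state(); q=s["eef_rot"]; f=s["contact_force"]
    print("t",s["clock"],"tool bay",np.round(bay(s["tool_pos"]),2),"yaw",round(2*np.degrees(np.arctan2(q[1],q[0]))%180,2),"F in,y,z",np.round([f[:2]@e,f[:2]@n,f[2]],1))
    return s
def box(P):
    B=bay(P.reshape(-1,3)); k=(abs(B[:,2]-42.5)<2.5)&(abs(B[:,1])<62)&(B[:,0]>-330)&(B[:,0]<125)
    B=B[k]
    return B
E
python3 - <<'E'
from st import *
st()
D=np.median([r.snapshot("top")[1] for _ in range(4)],0); B=box(cloud("top",D)); B=B[B[:,0]<-70]
print(len(B))
f=lambda v:np.percentile(v,[.7,99.3])
print("x",f(B[:,0]),"y",f(B[:,1]))
for lo in np.arange(B[:,0].min(),B[:,0].max(),10):
    y=B[(B[:,0]>=lo)&(B[:,0]<lo+10),1]; 
    if len(y)>5: print(round(lo),len(y),y.min().round(1),y.max().round(1),(y.min()+y.max())/2)
snap("top","t1")
E
```

```text
t 5.3 tool bay [[-231.88    2.3    48.  ]] yaw 81.08 F in,y,z [-7.5  0.9  7. ]
0Traceback (most recent call last):
  File "<stdin>", line 6, in <module>
  File "<stdin>", line 5, in <lambda>
    return _quantile_unchecked(
        a, q, axis, out, overwrite_input, method, keepdims, weights)
    return _ureduce(a,
                    func=_quantile_ureduce_func,
    ...<5 lines>...
                    overwrite_input=overwrite_input,
                    method=method)
    r = func(a, **kwargs)
    result = _quantile(arr,
                       quantiles=q,
    ...<2 lines>...
                       out=out,
                       weights=wgt)
    slices_having_nans = np.isnan(arr[-1, ...])
                                  ~~~^^^^^^^^^
IndexError: index -1 is out of bounds for axis 0 with size 0
```

Call:
step_arm(increments=[[[0, 0, 0.05], [0, 0, 0]], [[0.03, 0, 0], [0, 0, 0]], [[0.1, 0, 0], [0, 0, 0]], [[0.1, 0, 0], [0, 0, 0]], [[0, 0, 0], [0, 0, 0]], [[0, 0, 0], [0, 0, 0]], [[0, 0, 0], [0, 0, 0]], [[0, 0, 0], [0, 0, 0]], [[0, 0, 0], [0, 0, 0]], [[0, 0, 0], [0, 0, 0]]])

```text
clock: 6.5
tool_pos: [0.4812, -0.0811, 0.0481]
eef_rot: [0.76, 0.65, -0.003, -0.002]
contact_force: [-5.7, -4.6, 7.0]
opening: 0.151
finger_force: 25.0
```

```bash
python3 - <<'E'
from st import *
st()
p,D=snap("top","t1"); p2,D2=snap("side","s1")
cv2.imwrite("pics/m1.png",np.hstack([p[130:300,100:380],p2[130:300,130:410]])[:,:,::-1][:, :].repeat(1,0))
m=np.vstack([cv2.resize(p[150:260,110:330],None,fx=2.6,fy=2.6),cv2.resize(p2[130:250,130:350],None,fx=2.6,fy=2.6)])
cv2.imwrite("pics/m1.png",m[:,:,::-1]); print(m.shape)
for nn,d in(("top",D),("side",D2)):
    B=box(cloud(nn,d)); print(nn,len(B),np.round(np.percentile(B,[1,99],axis=0),1) if len(B) else 0)
E
```

```text
t 6.5 tool bay [[-230.35    2.08   48.08]] yaw 81.16 F in,y,z [-5.4  5.   7. ]
(598, 572, 3)
top 22 [[-25.2 -57.3  40.1]
 [121.4  57.3  44.9]]
side 775 [[-288.7  -43.3   40. ]
 [-179.9   50.5   44.2]]
```

View pics/m1.png

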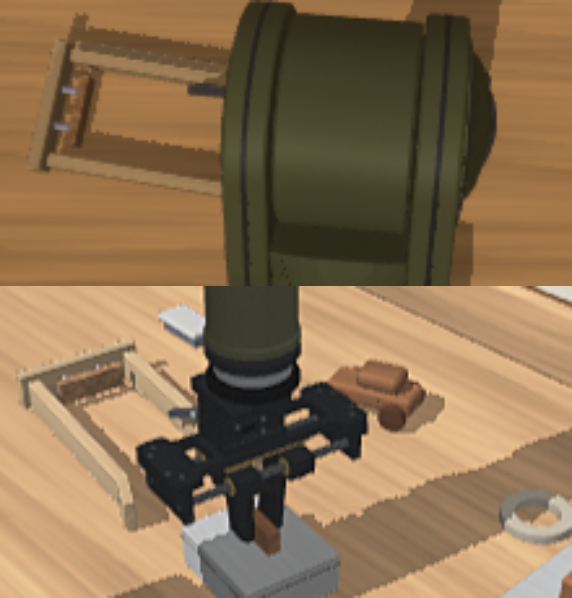

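Call:
step_arm(increments=[[[0, 0, 0.05], [0, 0, 0]], [[0, 0, 0.05], [0, 0, 0]], [[0, 0, 0.05], [0, 0, 0]], [[0, 0, 0], [0, 0, 0]], [[0, 0, 0], [0, 0, 0]], [[0, 0, 0], [0, 0, 0]], [[0, 0, 0], [0, 0, 0]], [[0, 0, 0], [0, 0, 0]], [[0, 0, 0], [0, 0, 0]], [[0, 0, 0], [0, 0, 0]]])

```text
clock: 7.6
tool_pos: [0.485, -0.08, 0.0498]
eef_rot: [0.759, 0.651, 0.0, 0.0]
contact_force: [-1.3, 0.8, -4.7]
opening: 0.158
finger_force: 25.0
```

```bash
python3 - <<'E'
from st import *
st()
D0=np.load("pics/s0.npy")
B=bay(cloud("side",D0).reshape(-1,3)); k=(abs(B[:,2]-34)<2)&(abs(B[:,1])<75)&(B[:,0]>-70)&(B[:,0]<130); q=B[k]
for lo in np.arange(-70,130,20):
    y=q[(q[:,0]>=lo)&(q[:,0]<lo+20),1]; a=y[(y<-45)];b=y[y>45]
    print(lo,np.round([a.min(),a.max(),b.min(),b.max()],1) if len(a)*len(b) else (len(a),len(b)), )
k=(abs(B[:,2]-34)<2)&(abs(B[:,1])<75); print("xmin",np.sort(B[k&(B[:,0]>-140),0])[:6])
k=(abs(B[:,2]-22)<10)&(abs(B[:,1])<30)&(B[:,0]>90)&(B[:,0]<130); print("pad",np.percentile(B[k,0],[5,50]))
# box from s1: edges
S=bay(cloud("side",np.load("pics/s1.npy")).reshape(-1,3)); k=(abs(S[:,2]-42.3)<1.8)&(abs(S[:,1])<62)&(S[:,0]>-330)&(S[:,0]<-120);S=S[k]
for lo in np.arange(-290,-178,10):
    y=S[(S[:,0]>=lo)&(S[:,0]<lo+10),1]; print(lo,len(y),np.round([y.min(),y.max()],1) if len(y) else '')
for lo in np.arange(-48,50,10):
    y=S[(S[:,1]>=lo)&(S[:,1]<lo+10),0]; print('y',lo,len(y),np.round([y.min(),y.max()],1) if len(y) else '')
E
```

```text
t 7.6 tool bay [[-228.77   -1.49   49.76]] yaw 81.26 F in,y,z [ 0.6  1.4 -4.7]
-70 [-74.6 -49.8  50.2  63.7]
-50 [-64.8 -52.4  50.4  61.5]
-30 (0, 17)
-10 [-63.9 -45.8  53.7  64.7]
10 [-62.7 -49.7  49.8  62.7]
30 [-62.7 -48.6  51.8  63.4]
50 [-64.1 -51.2  51.2  63.2]
70 [-62.2 -50.3  52.   61. ]
90 [-62.8 -50.4  49.7  63.5]
110 [-64.1 -50.8  50.   63.9]
xmin [-115.77517395 -114.88572447 -114.55140431 -114.33530749 -113.46532218
 -112.29642325]
pad [110.24264791 113.52839903]
-290 80 [-42.4  49. ]
-280 84 [-42.9  50.4]
-270 86 [-43.7  50.9]
-260 80 [-43.7  50.4]
-250 63 [-42.7  51.4]
-240 61 [-44.5  51. ]
-230 44 [-43.4  50.7]
-220 34 [-43.4  48.6]
-210 27 [-43.6  49.8]
-200 36 [-20.2  51.1]
-190 36 [-25.8  50.2]
-180 0 
y -48 46 [-286.7 -205.1]
y -38 59 [-290.5 -213.9]
y -28 49 [-288.6 -184.5]
y -18 42 [-288.5 -240.7]
y -8 28 [-287.4 -256.6]
y 2 50 [-291.5 -181.1]
y 12 82 [-288.7 -183.9]
y 22 94 [-288.4 -181.2]
y 32 99 [-288.6 -183.1]
y 42 86 [-290.1 -184. ]
```

Call:
step_arm(increments=[[[0, 0, -0.05], [0, 0, 0]], [[0, 0, -0.03], [0, 0, 0]], [[0, 0, 0], [0, 0, 0]], [[0, 0, 0], [0, 0, 0]], [[0, 0, 0], [0, 0, 0]], [[0, 0, 0], [0, 0, 0]], [[0, 0, 0], [0, 0, 0]], [[0, 0, 0], [0, 0, 0]], [[0, 0, 0], [0, 0, 0]], [[0, 0, 0], [0, 0, 0]]])

```text
clock: 8.6
tool_pos: [0.485, -0.08, 0.049]
eef_rot: [0.759, 0.651, 0.0, 0.0]
contact_force: [-0.1, 0.1, -4.5]
opening: 0.159
finger_force: 25.0
```

```bash
cat > bx.py <<'E'
from st import *
def boxside(x0=-330,x1=-100,k=4):
    D=np.median([r.snapshot("side")[1] for _ in range(k)],0)
    S=bay(cloud("side",D).reshape(-1,3)); S=S[(abs(S[:,2]-42.3)<1.8)&(abs(S[:,1])<64)&(S[:,0]>x0)&(S[:,0]<x1)]
    X=[];
    lo=np.arange(np.percentile(S[:,0],1)+5,np.percentile(S[:,0],99)-15,6)
    for l in lo:
        y=S[(S[:,0]>=l)&(S[:,0]<l+6),1]
        if len(y)>5: X.append((l+3,y.min(),y.max()))
    X=np.array(X)
    for c in(1,2):
        m=abs(X[:,c]-np.median(X[:,c]))<2.5; p=np.polyfit(X[m,0],X[m,c],1); print("edge",c,"y",np.median(X[m,c]).round(2),"slope deg",np.degrees(p[0]).round(2),m.sum())
    Y=[]
    for l in np.arange(-42,42,6):
        x=S[(S[:,1]>=l)&(S[:,1]<l+6),0]
        if len(x)>3: Y.append((x.min(),x.max()))
    Y=np.array(Y); print("rear",np.median(Y[:,0]).round(1),"front",np.percentile(Y[:,1],85).round(1),"top z",np.median(S[:,2]).round(1))
E
python3 - <<'E'
from bx import *
st(); boxside()
E
```

```text
t 8.6 tool bay [[-228.73   -1.48   48.95]] yaw 81.27 F in,y,z [ 0.1  0.1 -4.5]
edge 1 y -46.98 slope deg 0.01 14
edge 2 y 46.37 slope deg -0.11 15
rear -287.2 front -178.2 top z 41.9
```

Call:
step_arm(increments=[[[0, 0, -0.04], [0, 0, 0]], [[0, 0, -0.03], [0, 0, 0]], [[0, 0, 0], [0, 0, 0]], [[0.06, 0.4, 0], [0, 0, 0]], [[0.12, 0.79, 0], [0, 0, 0]], [[0.15, 0.99, 0], [0, 0, 0]], [[0.15, 0.99, 0], [0, 0, 0]], [[0.15, 0.99, 0], [0, 0, 0]], [[0.12, 0.79, 0], [0, 0, 0]], [[0.06, 0.4, 0], [0, 0, 0]]])

```text
clock: 9.8
tool_pos: [0.4933, -0.025, 0.0482]
eef_rot: [0.758, 0.652, 0.0, -0.0]
contact_force: [0.2, -0.6, -4.8]
opening: 0.155
finger_force: 25.0
```

```bash
python3 - <<'E'
from bx import *
st(); boxside(-240,-70,2); st()
E
```

```text
t 9.8 tool bay [[-173.07   -1.36   48.23]] yaw 81.37 F in,y,z [-0.6 -0.3 -4.8]
edge 1 y -45.58 slope deg 1.54 12
edge 2 y 45.99 slope deg 0.36 12
rear -230.9 front -123.5 top z 41.3
t 9.9 tool bay [[-173.71   -1.36   48.22]] yaw 81.35 F in,y,z [ 0.5  1.  -4.6]
```

Call:
step_arm(increments=[[[0, 0, -0.03], [0, 0, 0]], [[0, 0, -0.02], [0, 0, 0]], [[0, 0, 0], [0, 0, 0]], [[0, 0, 0], [0, 0, 0]], [[0.05, 0.3, 0], [0, 0, 0]], [[0.06, 0.4, 0], [0, 0, 0]], [[0.06, 0.4, 0], [0, 0, 0]], [[0.06, 0.4, 0], [0, 0, 0]], [[0.05, 0.3, 0], [0, 0, 0]], [[0, 0, 0], [0, 0, 0]]])

```text
clock: 10.9
tool_pos: [0.4963, -0.0087, 0.048]
eef_rot: [0.759, 0.651, 0.0, 0.001]
contact_force: [-0.2, -3.9, 4.0]
opening: 0.159
finger_force: 25.0
```

```bash
python3 - <<'E'
from bx import *
st(); boxside(-220,-70,3); st()
E
```

```text
t 10.9 tool bay [[-156.53   -1.93   48.  ]] yaw 81.26 F in,y,z [-3.9 -0.4  4. ]
edge 1 y -46.25 slope deg 0.19 13
edge 2 y 45.42 slope deg -0.69 14
rear -214.7 front -107.8 top z 41.3
t 11.05 tool bay [[-156.54   -1.91   48.  ]] yaw 81.26 F in,y,z [-3.  -0.1  6.5]
```

Call:
step_arm(increments=[[[-0.02, 0, 0.01], [0, 0, 0]], [[0.03, 0.4, 0], [0, 0, 0]], [[0.07, 0.5, 0], [0, 0, 0]], [[0.08, 0.5, 0], [0, 0, 0]], [[0.08, 0.5, 0], [0, 0, 0]], [[0.08, 0.5, 0], [0, 0, 0]], [[0.08, 0.5, 0], [0, 0, 0]], [[0.08, 0.5, 0], [0, 0, 0]], [[0.06, 0.4, 0], [0, 0, 0]], [[0.03, 0.2, 0], [0, 0, 0]]])

```text
clock: 12.05
tool_pos: [0.5013, 0.0304, 0.048]
eef_rot: [0.759, 0.651, -0.001, 0.0]
contact_force: [-0.6, -6.3, 5.9]
opening: 0.157
finger_force: 25.0
```

```bash
python3 - <<'E'
from bx import *
st(); boxside(-180,-30,3); st()
E
```

```text
t 12.05 tool bay [[-117.13   -0.89   48.02]] yaw 81.2 F in,y,z [-6.3 -0.3  5.9]
edge 1 y -45.59 slope deg 0.44 14
edge 2 y 46.51 slope deg -1.16 12
rear -175.1 front -68.1 top z 41.2
t 12.2 tool bay [[-116.83   -0.87   48.01]] yaw 81.22 F in,y,z [-5.7 -0.3  4.9]
```

Call:
step_arm(increments=[[[0, 0.1, 0.01], [0, 0, 0]], [[0.06, 0.4, 0], [0, 0, 0]], [[0.07, 0.5, 0], [0, 0, 0]], [[0.08, 0.5, 0], [0, 0, 0]], [[0.08, 0.5, 0], [0, 0, 0]], [[0.08, 0.5, 0], [0, 0, 0]], [[0.08, 0.5, 0], [0, 0, 0]], [[0.08, 0.5, 0], [0, 0, 0]], [[0.06, 0.4, 0], [0, 0, 0]], [[0.03, 0.2, 0], [0, 0, 0]]])

```text
clock: 13.2
tool_pos: [0.5072, 0.0712, 0.048]
eef_rot: [0.759, 0.651, -0.001, 0.0]
contact_force: [-2.1, -7.8, 5.6]
opening: 0.157
finger_force: 25.0
```

```bash
python3 - <<'E'
from bx import *
st(); boxside(-135,15,3); st()
E
```

```text
t 13.2 tool bay [[-75.88  -0.55  48.01]] yaw 81.2 F in,y,z [-8.   0.9  5.6]
edge 1 y -45.25 slope deg -1.13 14
edge 2 y 47.43 slope deg 0.03 13
rear -133.5 front -29.2 top z 41.2
t 13.35 tool bay [[-75.63  -0.56  48.02]] yaw 81.21 F in,y,z [-5.5  0.   5.5]
```

Call:
step_arm(increments=[[[0.03, 0.1, 0.02], [0, 0, 0]], [[0.08, 0.3, 0], [0, 0, 0]], [[0.06, 0.4, 0], [0, 0, 0]], [[0.06, 0.4, 0], [0, 0, 0]], [[0.06, 0.4, 0], [0, 0, 0]], [[0.06, 0.4, 0], [0, 0, 0]], [[0.06, 0.4, 0], [0, 0, 0]], [[0.06, 0.4, 0], [0, 0, 0]], [[0.06, 0.4, 0], [0, 0, 0]], [[0.03, 0.2, 0], [0, 0, 0]]])

```text
clock: 14.35
tool_pos: [0.5126, 0.1057, 0.048]
eef_rot: [0.759, 0.651, -0.001, 0.0]
contact_force: [-2.0, -6.7, 4.4]
opening: 0.161
finger_force: 25.0
```

```bash
python3 - <<'E'
from bx import *
st(); boxside(-100,50,3); st()
p,_=snap("side","s2"); cv2.imwrite("pics/c2.png",cv2.resize(p[110:250,110:290],None,fx=4,fy=4,interpolation=2)[:,:,::-1])
E
```

```text
t 14.35 tool bay [[-40.97  -0.71  48.01]] yaw 81.23 F in,y,z [-6.9  0.9  4.4]
edge 1 y -43.36 slope deg 1.04 10
edge 2 y 46.82 slope deg -0.82 13
rear -98.4 front 6.6 top z 41.2
t 14.5 tool bay [[-40.67  -0.69  48.01]] yaw 81.25 F in,y,z [-3.9  0.7  3.3]
```

View pics/c2.png

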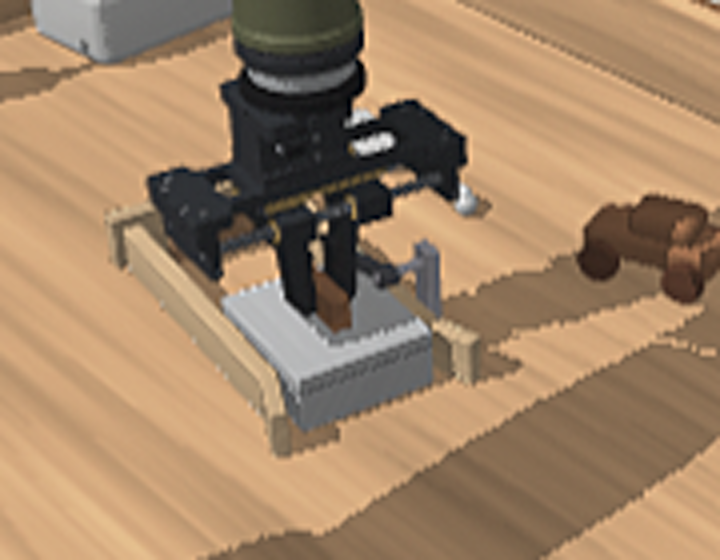

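The side crop shows the box centred between the rails, with its rear corner near (300,425). The catch at (385,270) is riding up, and the gripper is clear of the bay.

Call:
step_arm(increments=[[[0.03, 0.2, 0.01], [0, 0, 0]], [[0.08, 0.5, 0], [0, 0, 0]], [[0.08, 0.5, 0], [0, 0, 0]], [[0.08, 0.5, 0], [0, 0, 0]], [[0.08, 0.5, 0], [0, 0, 0]], [[0.08, 0.5, 0], [0, 0, 0]], [[0.08, 0.5, 0], [0, 0, 0]], [[0.08, 0.5, 0], [0, 0, 0]], [[0.08, 0.5, 0], [0, 0, 0]], [[0.06, 0.4, 0], [0, 0, 0]]])

```text
clock: 15.55
tool_pos: [0.5206, 0.1536, 0.0481]
eef_rot: [0.759, 0.652, 0.0, -0.0]
contact_force: [-0.1, -1.6, -3.6]
opening: 0.155
finger_force: 25.0
```

Call:
step_arm(increments=[[[0.06, 0.4, 0], [0, 0, 0]], [[0.06, 0.4, 0], [0, 0, 0]], [[0.06, 0.4, 0], [0, 0, 0]], [[0.06, 0.4, 0], [0, 0, 0]], [[0.06, 0.4, 0], [0, 0, 0]], [[0.06, 0.4, 0], [0, 0, 0]], [[0.06, 0.4, 0], [0, 0, 0]], [[0.06, 0.4, 0], [0, 0, 0]], [[0.05, 0.3, 0], [0, 0, 0]], [[0, 0, 0], [0, 0, 0]]])

```text
clock: 16.55
tool_pos: [0.526, 0.1883, 0.0482]
eef_rot: [0.759, 0.652, 0.0, -0.0]
contact_force: [0.6, 0.5, -4.1]
opening: 0.157
finger_force: 25.0
```

```bash
python3 - <<'E'
from bx import *
st(); boxside(-30,140,3); st()
E
```

```text
t 16.55 tool bay [[42.74 -1.44 48.2 ]] yaw 81.32 F in,y,z [ 0.5 -0.5 -4.1]
edge 1 y -44.11 slope deg -0.18 8
edge 2 y 46.12 slope deg 0.85 14
rear -14.3 front 90.0 top z 41.2
t 16.7 tool bay [[41.73 -1.55 48.24]] yaw 81.26 F in,y,z [-0.1 -0.3 -5.3]
```

Call:
step_arm(increments=[[[-0.01, 0.1, -0.01], [0, 0, 0]], [[0.01, 0.2, 0], [0, 0, 0]], [[0.03, 0.2, 0], [0, 0, 0]], [[0.03, 0.2, 0], [0, 0, 0]], [[0.03, 0.2, 0], [0, 0, 0]], [[0.03, 0.2, 0], [0, 0, 0]], [[0.03, 0.2, 0], [0, 0, 0]], [[0.02, 0.1, 0], [0, 0, 0]], [[0.01, 0.1, 0], [0, 0, 0]], [[0, 0, 0], [0, 0, 0]]])

```text
clock: 17.7
tool_pos: [0.5277, 0.2027, 0.0481]
eef_rot: [0.759, 0.651, 0.0, -0.0]
contact_force: [-0.6, 0.2, -4.8]
opening: 0.155
finger_force: 25.0
```

```bash
python3 - <<'E'
from bx import *
st(); boxside(-20,140,2); st()
E
```

```text
t 17.7 tool bay [[57.2  -1.   48.13]] yaw 81.28 F in,y,z [ 0.1  0.7 -4.8]
edge 1 y -43.73 slope deg 0.73 5
edge 2 y 45.89 slope deg 0.01 12
rear -1.2 front 103.8 top z 41.2
t 17.8 tool bay [[57.15 -1.04 48.18]] yaw 81.28 F in,y,z [-0.2  0.3 -4.8]
```

Call:
step_arm(increments=[[[0, 0, -0.01], [0, 0, 0]], [[0.01, 0.05, 0], [0, 0, 0]], [[0.01, 0.05, 0], [0, 0, 0]], [[0.01, 0.05, 0], [0, 0, 0]], [[0.01, 0.05, 0], [0, 0, 0]], [[0, 0.05, 0], [0, 0, 0]], [[0.01, 0.05, 0], [0, 0, 0]], [[0.01, 0.05, 0], [0, 0, 0]], [[0.01, 0.05, 0], [0, 0, 0]], [[0, 0.05, 0], [0, 0, 0]]])

```text
clock: 18.8
tool_pos: [0.5285, 0.207, 0.0481]
eef_rot: [0.759, 0.651, 0.0, 0.0]
contact_force: [0.8, -1.0, -3.1]
opening: 0.153
finger_force: 25.0
```

```bash
python3 - <<'E'
from bx import *
st()
E
```

```text
t 18.8 tool bay [[61.52 -1.12 48.07]] yaw 81.27 F in,y,z [-0.9 -0.9 -3.1]
```

Call:
step_arm(increments=[[[0, 0.03, 0], [0, 0, 0]], [[0.01, 0.03, 0], [0, 0, 0]], [[0, 0.03, 0], [0, 0, 0]], [[0.01, 0.03, 0], [0, 0, 0]], [[0, 0.03, 0], [0, 0, 0]], [[0.01, 0.03, 0], [0, 0, 0]], [[0, 0.03, 0], [0, 0, 0]], [[0.01, 0.03, 0], [0, 0, 0]], [[0, 0.03, 0], [0, 0, 0]], [[0, 0.03, 0], [0, 0, 0]]])

```text
clock: 19.8
tool_pos: [0.5288, 0.2094, 0.0481]
eef_rot: [0.759, 0.651, -0.0, 0.0]
contact_force: [-0.8, -5.1, -1.6]
opening: 0.154
finger_force: 25.0
```

```bash
python3 - <<'E'
from bx import *
st()
E
```

```text
t 19.8 tool bay [[63.93 -1.07 48.06]] yaw 81.24 F in,y,z [-5.2  0.  -1.6]
```

Call:
step_arm(increments=[[[0, 0.03, 0], [0, 0, 0]], [[0.01, 0.03, 0], [0, 0, 0]], [[0, 0.03, 0], [0, 0, 0]], [[0.01, 0.03, 0], [0, 0, 0]], [[0, 0.03, 0], [0, 0, 0]], [[0.01, 0.03, 0], [0, 0, 0]], [[0, 0.02, 0], [0, 0, 0]], [[0, 0, 0], [0, 0, 0]], [[0, 0, 0], [0, 0, 0]], [[0, 0, 0], [0, 0, 0]]])

```text
clock: 20.8
tool_pos: [0.5291, 0.2109, 0.0481]
eef_rot: [0.759, 0.651, -0.001, 0.0]
contact_force: [-1.1, -5.6, -1.3]
opening: 0.152
finger_force: 25.0
```

```bash
cat > ct.py <<'E'
from bx import *
def catch(tag):
    st()
    p,_=r.snapshot("side"); D=np.median([r.snapshot("side")[1] for _ in range(4)],0)
    cv2.imwrite(f"pics/{tag}.png",cv2.resize(p[120:230,130:270],None,fx=5,fy=5,interpolation=2)[:,:,::-1])
    B=bay(cloud("side",D).reshape(-1,3)); k=(B[:,1]>-48)&(B[:,1]<-34)&(B[:,0]>-70)&(B[:,0]<30)&(B[:,2]>24)&(B[:,2]<80); q=B[k]
    print("catch",np.round(q[np.argsort(q[:,0])][::max(1,len(q)//25)],0).astype(int).tolist())
    boxside(-10,140,1); st()
E
python3 -c "
from ct import *
catch('c3')"
```

```text
t 20.8 tool bay [[65.47 -1.07 48.08]] yaw 81.23 F in,y,z [-5.7  0.2 -1.3]
catch [[-61, -43, 60], [-59, -44, 61], [-59, -41, 59], [-58, -44, 55], [-58, -36, 60], [-56, -37, 65], [-54, -45, 65], [-53, -36, 64], [-49, -35, 59], [-47, -36, 54], [-38, -44, 59], [-35, -40, 59], [-29, -43, 58], [-26, -39, 58], [-24, -37, 51], [-19, -37, 52], [-14, -39, 55], [-12, -37, 48], [-6, -37, 51], [-2, -46, 52], [1, -44, 51], [6, -34, 40], [6, -40, 37], [6, -37, 29], [7, -40, 34], [7, -34, 29], [9, -36, 41], [10, -37, 46], [19, -36, 42], [25, -38, 41], [28, -43, 41]]
edge 1 y -45.86 slope deg -1.2 9
edge 2 y 46.1 slope deg 1.31 11
rear 6.0 front 112.6 top z 41.4
t 21.1 tool bay [[65.46 -1.08 48.09]] yaw 81.22 F in,y,z [-6.4 -0.  -0.3]
```

View pics/c3.png

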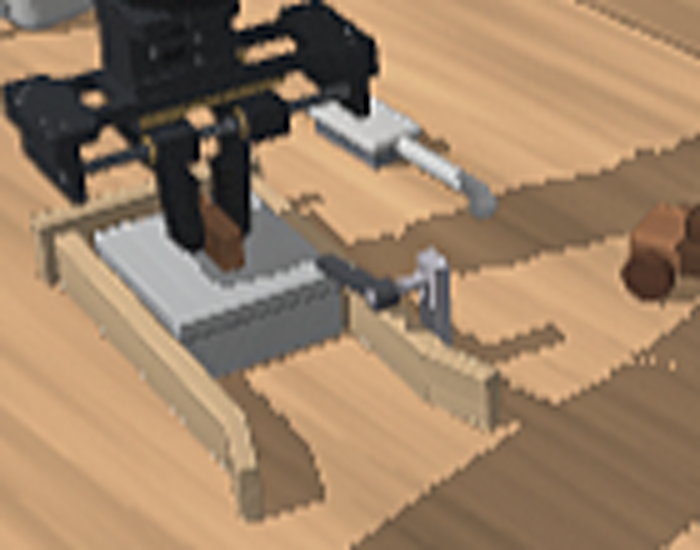

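The crop shows the catch still resting on the box's rear edge, near (330,265). The rear edge still needs 2–4 mm, so I'll keep pressing slowly.

Call:
step_arm(increments=[[[0, 0.03, 0], [0, 0, 0]], [[0.01, 0.03, 0], [0, 0, 0]], [[0, 0.03, 0], [0, 0, 0]], [[0.01, 0.03, 0], [0, 0, 0]], [[0, 0.03, 0], [0, 0, 0]], [[0.01, 0.03, 0], [0, 0, 0]], [[0, 0.02, 0], [0, 0, 0]], [[0, 0, 0], [0, 0, 0]], [[0, 0, 0], [0, 0, 0]], [[0, 0, 0], [0, 0, 0]]])

```text
clock: 22.1
tool_pos: [0.5292, 0.2121, 0.0481]
eef_rot: [0.759, 0.651, -0.001, 0.001]
contact_force: [-1.3, -8.3, -0.0]
opening: 0.156
finger_force: 25.0
```

```bash
python3 -c "
from ct import *
catch('c4')"
```

```text
t 22.1 tool bay [[66.69 -1.08 48.12]] yaw 81.19 F in,y,z [-8.4  0.1 -0. ]
catch [[-60, -38, 61], [-59, -47, 57], [-59, -39, 63], [-59, -44, 55], [-58, -42, 64], [-57, -36, 54], [-54, -47, 67], [-53, -36, 64], [-51, -43, 67], [-47, -36, 61], [-39, -38, 59], [-35, -37, 57], [-30, -43, 59], [-28, -38, 56], [-24, -37, 54], [-18, -37, 54], [-15, -38, 46], [-12, -37, 48], [-7, -40, 54], [-4, -39, 52], [0, -38, 51], [4, -37, 49], [7, -40, 34], [7, -39, 50], [8, -44, 25], [9, -47, 30], [9, -46, 49], [10, -37, 40], [13, -38, 41], [23, -40, 41], [28, -40, 42]]
edge 1 y -45.19 slope deg -0.82 12
edge 2 y 46.37 slope deg 0.79 12
rear 7.5 front 113.1 top z 41.4
t 22.4 tool bay [[66.72 -1.09 48.15]] yaw 81.19 F in,y,z [-7.1  0.2 -0.1]
```

Call:
step_arm(increments=[[[0, 0.03, 0], [0, 0, 0]], [[0.01, 0.03, 0], [0, 0, 0]], [[0, 0.03, 0], [0, 0, 0]], [[0.01, 0.03, 0], [0, 0, 0]], [[0, 0.03, 0], [0, 0, 0]], [[0, 0, 0], [0, 0, 0]], [[0, 0, 0], [0, 0, 0]], [[0, 0, 0], [0, 0, 0]], [[0, 0, 0], [0, 0, 0]], [[0, 0, 0], [0, 0, 0]]])

```text
clock: 23.4
tool_pos: [0.5294, 0.213, 0.0482]
eef_rot: [0.759, 0.651, -0.001, 0.001]
contact_force: [-1.2, -7.6, 1.6]
opening: 0.159
finger_force: 25.0
```

```bash
python3 -c "
from ct import *
catch('c5')"
```

```text
t 23.4 tool bay [[67.67 -1.05 48.16]] yaw 81.17 F in,y,z [-7.7  0.1  1.6]
catch [[-62, -40, 64], [-60, -41, 60], [-59, -47, 60], [-58, -36, 58], [-57, -43, 67], [-56, -43, 63], [-54, -35, 62], [-53, -36, 58], [-50, -35, 66], [-46, -36, 54], [-38, -38, 59], [-33, -47, 59], [-30, -37, 58], [-27, -42, 57], [-24, -37, 57], [-19, -43, 56], [-16, -38, 56], [-11, -38, 54], [-7, -37, 51], [-1, -37, 46], [4, -40, 51], [7, -38, 44], [8, -37, 25], [9, -44, 25], [9, -38, 27], [9, -36, 40], [10, -48, 26], [10, -42, 32], [12, -34, 39], [21, -36, 41], [27, -36, 41]]
edge 1 y -45.3 slope deg 1.46 10
edge 2 y 47.06 slope deg -0.05 14
rear 8.5 front 110.6 top z 41.5
t 23.7 tool bay [[67.64 -1.07 48.15]] yaw 81.17 F in,y,z [-8.1  0.3  0.4]
```

Call:
step_arm(increments=[[[0, 0.03, 0], [0, 0, 0]], [[0.01, 0.03, 0], [0, 0, 0]], [[0, 0.03, 0], [0, 0, 0]], [[0, 0.03, 0], [0, 0, 0]], [[0, 0, 0], [0, 0, 0]], [[0, 0, 0], [0, 0, 0]], [[0, 0, 0], [0, 0, 0]], [[0, 0, 0], [0, 0, 0]], [[0, 0, 0], [0, 0, 0]], [[0, 0, 0], [0, 0, 0]]])

```text
clock: 24.7
tool_pos: [0.5295, 0.2138, 0.0482]
eef_rot: [0.76, 0.65, -0.001, 0.001]
contact_force: [-1.6, -9.5, 1.0]
opening: 0.155
finger_force: 25.0
```

```bash
python3 -c "
from ct import *
catch('c6')"
```

```text
t 24.7 tool bay [[68.39 -1.09 48.2 ]] yaw 81.15 F in,y,z [-9.6  0.2  1. ]
catch [[-61, -43, 62], [-60, -38, 61], [-59, -41, 62], [-58, -39, 53], [-57, -37, 66], [-56, -34, 64], [-55, -38, 67], [-53, -36, 55], [-50, -41, 67], [-47, -36, 55], [-38, -38, 55], [-34, -37, 57], [-30, -43, 58], [-25, -42, 56], [-22, -38, 50], [-19, -37, 55], [-14, -46, 56], [-12, -37, 54], [-6, -41, 53], [-1, -37, 45], [3, -40, 52], [7, -41, 36], [9, -39, 49], [9, -43, 51], [9, -44, 28], [10, -46, 49], [10, -36, 27], [11, -37, 42], [21, -36, 40], [27, -46, 40]]
edge 1 y -43.52 slope deg 0.11 8
edge 2 y 45.22 slope deg -0.69 11
rear 9.4 front 114.1 top z 41.5
t 25.0 tool bay [[68.39 -1.04 48.19]] yaw 81.16 F in,y,z [-9.  -0.7  0.9]
```

Call:
step_arm(increments=[[[0, 0.03, 0], [0, 0, 0]], [[0.01, 0.03, 0], [0, 0, 0]], [[0, 0.03, 0], [0, 0, 0]], [[0, 0, 0], [0, 0, 0]], [[0, 0, 0], [0, 0, 0]], [[0, 0, 0], [0, 0, 0]], [[0, 0, 0], [0, 0, 0]], [[0, 0, 0], [0, 0, 0]], [[0, 0, 0], [0, 0, 0]], [[0, 0, 0], [0, 0, 0]]])

```text
clock: 26.0
tool_pos: [0.5295, 0.2143, 0.0482]
eef_rot: [0.76, 0.65, -0.002, 0.001]
contact_force: [-1.4, -9.2, 0.9]
opening: 0.154
finger_force: 25.0
```

```bash
python3 -c "
from ct import *
catch('c7')"
```

```text
t 26.0 tool bay [[68.95 -1.01 48.18]] yaw 81.14 F in,y,z [-9.3  0.   0.9]
catch [[-61, -43, 59], [-60, -41, 63], [-59, -44, 55], [-58, -42, 65], [-57, -37, 63], [-56, -37, 65], [-55, -38, 68], [-53, -42, 65], [-51, -43, 67], [-48, -36, 64], [-39, -38, 59], [-35, -37, 57], [-32, -45, 59], [-29, -37, 57], [-23, -37, 51], [-19, -43, 56], [-16, -38, 47], [-12, -37, 48], [-8, -43, 53], [-3, -46, 53], [1, -44, 51], [6, -38, 51], [9, -46, 50], [10, -39, 36], [10, -36, 33], [11, -36, 30], [11, -36, 26], [12, -43, 27], [21, -36, 40], [27, -43, 41]]
edge 1 y -44.95 slope deg -0.27 10
edge 2 y 47.43 slope deg 0.9 14
rear 10.8 front 115.8 top z 41.4
t 26.3 tool bay [[68.94 -1.05 48.21]] yaw 81.14 F in,y,z [-9.8  0.5  1.7]
```

Call:
step_arm(increments=[[[0, 0.03, 0], [0, 0, 0]], [[0.01, 0.03, 0], [0, 0, 0]], [[0, 0.03, 0], [0, 0, 0]], [[0, 0, 0], [0, 0, 0]], [[0, 0, 0], [0, 0, 0]], [[0, 0, 0], [0, 0, 0]], [[0, 0, 0], [0, 0, 0]], [[0, 0, 0], [0, 0, 0]], [[0, 0, 0], [0, 0, 0]], [[0, 0, 0], [0, 0, 0]]])

```text
clock: 27.3
tool_pos: [0.5296, 0.2148, 0.0482]
eef_rot: [0.76, 0.65, -0.002, 0.001]
contact_force: [-2.1, -10.4, 2.4]
opening: 0.155
finger_force: 25.0
```

```bash
python3 -c "
from ct import *
catch('c8')"
```

```text
t 27.3 tool bay [[69.48 -1.03 48.22]] yaw 81.13 F in,y,z [-10.6   0.5   2.4]
catch [[-61, -40, 64], [-60, -38, 61], [-59, -41, 56], [-58, -39, 66], [-58, -45, 66], [-57, -36, 54], [-55, -35, 57], [-53, -36, 58], [-52, -37, 66], [-47, -36, 61], [-39, -44, 60], [-35, -37, 54], [-32, -48, 58], [-28, -38, 56], [-24, -46, 57], [-20, -42, 56], [-17, -38, 53], [-13, -46, 55], [-7, -37, 49], [-3, -39, 52], [1, -44, 51], [6, -38, 48], [10, -36, 40], [10, -37, 46], [10, -39, 32], [11, -39, 29], [11, -42, 27], [13, -45, 48], [19, -35, 42], [26, -45, 41], [30, -41, 41]]
edge 1 y -45.24 slope deg 0.6 8
edge 2 y 47.01 slope deg -0.55 14
rear 9.8 front 117.2 top z 41.4
t 27.6 tool bay [[69.5  -1.02 48.21]] yaw 81.13 F in,y,z [-10.3  -0.    1.6]
```

Call:
step_arm(increments=[[[0, 0.03, 0], [0, 0, 0]], [[0.01, 0.03, 0], [0, 0, 0]], [[0, 0.03, 0], [0, 0, 0]], [[0, 0, 0], [0, 0, 0]], [[0, 0, 0], [0, 0, 0]], [[0, 0, 0], [0, 0, 0]], [[0, 0, 0], [0, 0, 0]], [[0, 0, 0], [0, 0, 0]], [[0, 0, 0], [0, 0, 0]], [[0, 0, 0], [0, 0, 0]]])

```text
clock: 28.6
tool_pos: [0.5297, 0.2154, 0.0482]
eef_rot: [0.76, 0.65, -0.002, 0.001]
contact_force: [-2.6, -10.8, 1.9]
opening: 0.154
finger_force: 25.0
```

```bash
python3 -c "
from ct import *
catch('c9')"
```

```text
t 28.6 tool bay [[70.   -1.01 48.22]] yaw 81.11 F in,y,z [-11.1   0.9   1.9]
catch [[-61, -38, 65], [-60, -35, 65], [-59, -45, 64], [-59, -48, 63], [-58, -36, 58], [-56, -43, 63], [-55, -47, 67], [-54, -35, 55], [-52, -43, 67], [-46, -37, 63], [-39, -37, 56], [-35, -37, 57], [-30, -36, 55], [-29, -37, 51], [-24, -37, 51], [-19, -36, 49], [-17, -38, 50], [-13, -37, 48], [-7, -37, 52], [-2, -43, 53], [1, -38, 44], [6, -38, 48], [10, -37, 49], [10, -39, 29], [11, -37, 36], [12, -40, 38], [12, -40, 31], [15, -43, 48], [23, -41, 41], [26, -42, 42]]
edge 1 y -45.22 slope deg -1.63 12
edge 2 y 45.7 slope deg 0.74 12
rear 12.1 front 118.3 top z 41.5
t 28.9 tool bay [[70.   -1.04 48.24]] yaw 81.11 F in,y,z [-11.2  -0.5   1.9]
```

View pics/c9.png

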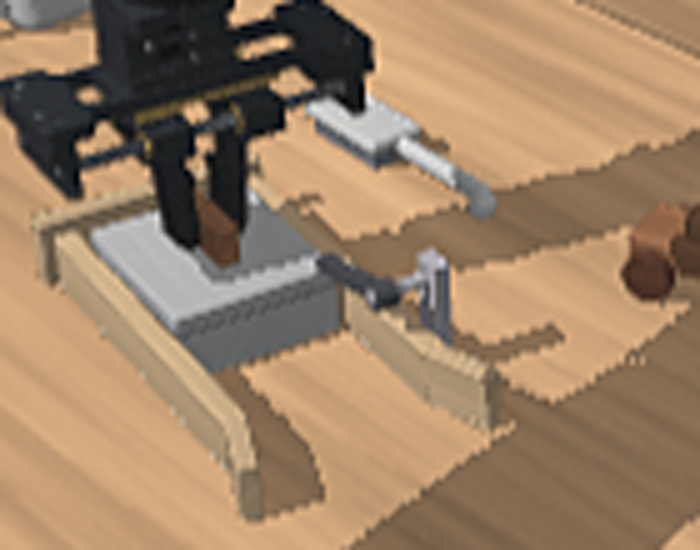

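Call:
step_arm(increments=[[[0, 0, 0.01], [0, 0, 0]], [[0, 0.03, 0], [0, 0, 0]], [[0.01, 0.02, 0], [0, 0, 0]], [[0, 0, 0], [0, 0, 0]], [[0, 0, 0], [0, 0, 0]], [[0, 0, 0], [0, 0, 0]], [[0, 0, 0], [0, 0, 0]], [[0, 0, 0], [0, 0, 0]], [[0, 0, 0], [0, 0, 0]], [[0, 0, 0], [0, 0, 0]]])

```text
clock: 29.9
tool_pos: [0.5298, 0.2159, 0.0483]
eef_rot: [0.76, 0.65, -0.002, 0.001]
contact_force: [-1.3, -10.6, 1.8]
opening: 0.157
finger_force: 25.0
```

```bash
python3 -c "
from ct import *
catch('c10')"
```

```text
t 29.9 tool bay [[70.52 -1.02 48.28]] yaw 81.11 F in,y,z [-10.7  -0.3   1.8]
catch [[-62, -46, 62], [-59, -47, 63], [-59, -39, 60], [-58, -39, 66], [-57, -36, 63], [-56, -46, 65], [-55, -35, 63], [-54, -35, 59], [-51, -40, 68], [-47, -36, 61], [-40, -37, 60], [-35, -40, 59], [-32, -45, 59], [-28, -37, 50], [-23, -38, 57], [-20, -42, 56], [-16, -41, 55], [-11, -37, 47], [-7, -40, 54], [-3, -46, 53], [1, -45, 51], [6, -38, 47], [9, -43, 50], [10, -39, 32], [11, -37, 39], [11, -42, 27], [12, -40, 34], [13, -42, 49], [20, -36, 41], [26, -42, 42]]
edge 1 y -45.11 slope deg 1.6 12
edge 2 y 46.43 slope deg 0.01 13
rear 10.8 front 117.9 top z 41.5
t 30.2 tool bay [[70.49 -1.04 48.27]] yaw 81.11 F in,y,z [-11.1   0.6   1.5]
```

Call:
step_arm(increments=[[[0, 0.02, 0], [0, 0, 0]], [[0, 0.02, 0], [0, 0, 0]], [[0.01, 0.02, 0], [0, 0, 0]], [[0, 0.01, 0], [0, 0, 0]], [[0, 0, 0], [0, 0, 0]], [[0, 0, 0], [0, 0, 0]], [[0, 0, 0], [0, 0, 0]], [[0, 0, 0], [0, 0, 0]], [[0, 0, 0], [0, 0, 0]], [[0, 0, 0], [0, 0, 0]]])

```text
clock: 31.2
tool_pos: [0.5299, 0.2163, 0.0483]
eef_rot: [0.76, 0.65, -0.002, 0.001]
contact_force: [-1.4, -10.1, 1.1]
opening: 0.157
finger_force: 25.0
```

```bash
python3 -c "
from ct import *
catch('c11')"
```

```text
t 31.2 tool bay [[70.98 -1.04 48.3 ]] yaw 81.11 F in,y,z [-10.2  -0.2   1.1]
catch [[-61, -38, 62], [-60, -44, 56], [-59, -44, 61], [-59, -44, 58], [-58, -36, 61], [-56, -37, 53], [-54, -36, 68], [-53, -36, 64], [-49, -35, 59], [-41, -37, 57], [-35, -37, 51], [-28, -37, 44], [-21, -37, 40], [-15, -44, 44], [-8, -38, 33], [-3, -38, 34], [2, -38, 34], [10, -39, 36], [11, -40, 38], [12, -43, 36], [12, -40, 31], [13, -44, 42], [13, -35, 38], [16, -40, 42], [21, -36, 41], [26, -45, 41]]
edge 1 y -46.03 slope deg -0.09 13
edge 2 y 46.22 slope deg -0.31 12
rear 11.1 front 115.1 top z 41.5
t 31.5 tool bay [[71.   -1.01 48.29]] yaw 81.1 F in,y,z [-11.6  -0.4   2.8]
```

The catch has dropped: its end now reads z≈34 behind the box. I'll ease back gently before letting go.

Call:
step_arm(increments=[[[0, -0.02, 0], [0, 0, 0]], [[0, -0.02, 0], [0, 0, 0]], [[-0.01, -0.02, 0], [0, 0, 0]], [[0, -0.02, 0], [0, 0, 0]], [[-0.01, -0.02, 0], [0, 0, 0]], [[0, -0.02, 0], [0, 0, 0]], [[0, -0.02, 0], [0, 0, 0]], [[0, 0, 0], [0, 0, 0]], [[0, 0, 0], [0, 0, 0]], [[0, 0, 0], [0, 0, 0]]])

```text
clock: 32.5
tool_pos: [0.5298, 0.2162, 0.0482]
eef_rot: [0.76, 0.65, -0.001, 0.001]
contact_force: [-0.3, -9.4, 1.3]
opening: 0.153
finger_force: 25.0
```

```bash
python3 -c "
from ct import *
st()"
```

```text
t 32.5 tool bay [[70.85 -1.05 48.2 ]] yaw 81.15 F in,y,z [-9.4 -1.2  1.3]
```

Call:
step_arm(increments=[[[0, -0.03, 0], [0, 0, 0]], [[0, -0.03, 0], [0, 0, 0]], [[-0.01, -0.03, 0], [0, 0, 0]], [[0, -0.03, 0], [0, 0, 0]], [[-0.01, -0.03, 0], [0, 0, 0]], [[0, -0.03, 0], [0, 0, 0]], [[-0.01, -0.02, 0], [0, 0, 0]], [[0, 0, 0], [0, 0, 0]], [[0, 0, 0], [0, 0, 0]], [[0, 0, 0], [0, 0, 0]]])

```text
clock: 33.5
tool_pos: [0.5298, 0.2155, 0.0481]
eef_rot: [0.759, 0.651, -0.001, 0.001]
contact_force: [-0.4, -6.5, -1.3]
opening: 0.158
finger_force: 25.0
```

```bash
python3 -c "
from ct import *
st()"
```

```text
t 33.5 tool bay [[70.2  -1.06 48.11]] yaw 81.2 F in,y,z [-6.5 -0.6 -1.3]
```

Call:
step_arm(increments=[[[0, -0.03, 0], [0, 0, 0]], [[0, -0.03, 0], [0, 0, 0]], [[-0.01, -0.03, 0], [0, 0, 0]], [[0, -0.03, 0], [0, 0, 0]], [[-0.01, -0.02, 0], [0, 0, 0]], [[0, 0, 0], [0, 0, 0]], [[0, 0, 0], [0, 0, 0]], [[0, 0, 0], [0, 0, 0]], [[0, 0, 0], [0, 0, 0]], [[0, 0, 0], [0, 0, 0]]])

```text
clock: 34.5
tool_pos: [0.5296, 0.2146, 0.0481]
eef_rot: [0.759, 0.651, -0.0, 0.001]
contact_force: [-1.0, -6.0, -1.9]
opening: 0.158
finger_force: 25.0
```

```bash
python3 -c "
from ct import *
st()"
```

```text
t 34.5 tool bay [[69.23 -1.04 48.1 ]] yaw 81.22 F in,y,z [-6.1  0.1 -1.9]
```

Call:
step_arm(increments=[[[0, 0, 0], [0, 0, 0]], [[0, 0, 0], [0, 0, 0]], [[0, 0, 0], [0, 0, 0]], [[0, 0, 0], [0, 0, 0]], [[0, 0, 0], [0, 0, 0]], [[0, 0, 0], [0, 0, 0]], [[0, 0, 0], [0, 0, 0]], [[0, 0, 0], [0, 0, 0]], [[0, 0, 0], [0, 0, 0]], [[0, 0, 0], [0, 0, 0]]], fingers=0.32)

```text
clock: 35.5
tool_pos: [0.5296, 0.2157, 0.0481]
eef_rot: [0.759, 0.651, 0.0, 0.0]
contact_force: [-0.2, -0.5, -0.4]
opening: 0.321
finger_force: 0.0
```

Call:
step_arm(increments=[[[0, 0, 0.2], [0, 0, 0]], [[0, 0, 0.5], [0, 0, 0]], [[0, 0, 1], [0, 0, 0]], [[0, 0, 1.5], [0, 0, 0]], [[0, 0, 2], [0, 0, 0]], [[0, 0, 2.5], [0, 0, 0]], [[0, 0, 2.5], [0, 0, 0]], [[0, 0, 2.5], [0, 0, 0]], [[0, 0, 2], [0, 0, 0]], [[0, 0, 1], [0, 0, 0]]])

```text
clock: 36.5
tool_pos: [0.5305, 0.216, 0.2082]
eef_rot: [0.759, 0.651, 0.002, 0.001]
contact_force: [0.4, 0.1, 0.3]
opening: 0.319
finger_force: 0.0
```

```bash
python3 -c "
from ct import *
catch('c12')"
```

```text
t 36.5 tool bay [[ 70.73  -1.75 208.2 ]] yaw 81.26 F in,y,z [ 0.1 -0.4  0.3]
catch [[-60, -38, 58], [-60, -44, 62], [-59, -47, 63], [-58, -45, 64], [-57, -37, 66], [-56, -43, 63], [-54, -41, 66], [-53, -36, 67], [-49, -42, 66], [-46, -37, 60], [-35, -37, 54], [-27, -38, 47], [-22, -37, 41], [-18, -37, 45], [-10, -37, 34], [-5, -37, 35], [1, -37, 28], [7, -44, 35], [8, -38, 34], [8, -35, 38], [9, -48, 36], [10, -39, 39], [13, -47, 41], [16, -43, 41], [20, -45, 41], [25, -45, 42]]
edge 1 y -45.16 slope deg -0.32 10
edge 2 y 46.72 slope deg 1.01 12
rear 7.0 front 114.0 top z 41.3
t 36.8 tool bay [[ 7.0090e+01 -1.1000e-01  2.0419e+02]] yaw 81.27 F in,y,z [-0.2  1.7 -0.3]
```

View pics/c12.png

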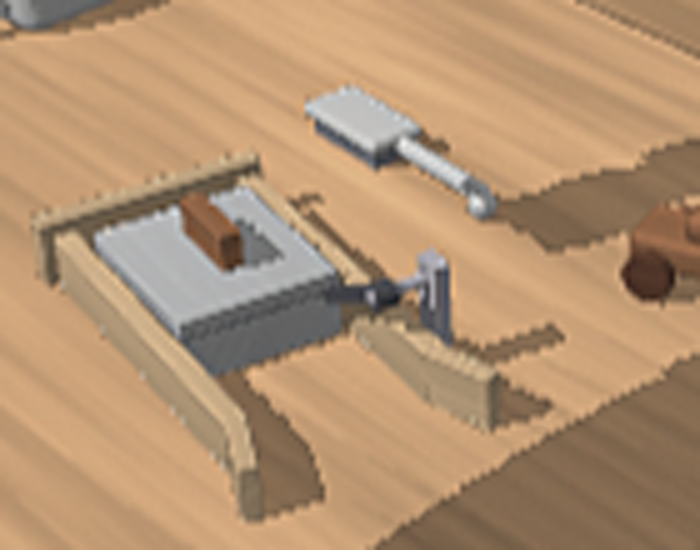

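The crop shows the box home in the bay. The catch is down behind its rear face near (345,295), the gripper is clear, and the brush and car have not moved.

```bash
python3 -c "
from h import *
print(r.finish_job())"
```

```text
the job is handed in; nothing more can be done
None
```

The box is in the bay against the cork pad with the catch down behind it, the gripper is open and clear, and the job is handed in at about 37 s; the highest inward force I read was about 12 N, and for most of the slide the box hung a millimetre or less off the table instead of resting on it.

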